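# Close the stage box's cover

### The arm

A 7-joint arm with a two-finger parallel gripper is mounted at the origin on a cart in front of the work surface, level with it; the furniture and walls round the work are solid. World frame = base frame: x ahead of the robot, y to its left, z up, the work surface at z = 0. Lengths are in m, angles in rad, forces in N, time in s.
With the tool pointing down it reaches from about 0.4 to 0.925 m from the base axis. Payload 5.6 kg.
Tool frame: the origin (TCP) lies midway between the tips of the shut fingers; the grasp point (between the pads) lies 19 mm behind it (bot.grip_depth is the distance from the TCP to the grasp point, in m); z points along the fingers, y is the line along which they close (so a half turn about z gives the same grasp; the last joint's range is limited). The gripper opens to 85 mm and grips with 20 to 120 N. Pads are 22 mm wide; open, the fingers measure 114 mm over their backs; the gripper's body (76 mm by 85 mm) begins 54 mm behind the grasp point. The pads swing forward as they close: fully open they stand 13 mm farther back than shut.
Start: joints at [1.276, 0.468, -0.012, 1.603, 0.006, 1.071, -0.056], TCP at [0.162, -0.63, 0.231] pointing down, gripper open.
Joint ranges: [-2.53, 2.53], [-0.31, 2.02], [-1.57, 1.55], [0.28, 2.44], [-1.29, 4.43], [0.15, 1.84], [-2.92, 2.92]. Speed limits (rad/s): [2.57, 2.57, 3.14, 3.14, 3.14, 3.14, 3.14].

### API

Orientations are given as a unit quaternion [x, y, z, w].
In Python, from rig import bot gives the robot as it stands.
- The arm moves only by the shell command python3 -m pendant 'ROWS' [OPENING]. ROWS is JSON, a list of rows, each an object with "delta_pos": the shift along the tool's x, y, z scaled (see below), a list of three; "delta_rot": the turn, a rotation vector about the tool's x, y, z scaled (see below), a list of three. A call has exactly 8 rows; each row shifts and turns the commanded pose from where the row before left it, along the tool's axes as they then stand; what a row does not reach is not made up. The controller multiplies each number of a shift by 0.04 m and each number of a turn by 0.1 rad. A row lasts 1/8 s, in which the tool goes at most 62.5 mm and 10.7 degrees, less where a joint would pass 70% of its speed; a pose out of reach is approached as far as the arm can. A call with a number of a shift or a turn outside -1 to 1 is refused whole. A call with a gripper value outside its range is refused whole. OPENING is the closure, from -1 (fully open) to 1 (shut), set as the call begins (- or left out, the last holds). The fingers move at their own pace and stop on an object; the grip force is fixed at half the most. Time passes only in rows, so rows that do not move let the fingers close, or fill a call up. It gives the time, the measured TCP pose, the force, the opening and the grip force at its end, in the units of the state.
- bot.get_obs(): the state, without advancing time (a new reading comes with each control period).
- bot.grab_frame(name): name is "scene" or "side" or "wrist"; returns a dict with "color" (420x560x3 uint8, red, green, blue), "range_z" (420x560 float32, m along the optical axis (not along the pixel's ray), 0 where there is no reading), "vertical_fov" (degrees; the focal length in pixels is half the picture's height over the tangent of half this angle, whatever the lens; pixels are square), "cx", "cy" (the principal point, pixels), "dist_coeffs" ([k1, k2, p1, p2, k3] as OpenCV has them; the pictures are not rectified), "R" (3x3) and "t" (3): a world point X has camera coordinates R X + t. Camera axes: x right, y down, z forward; pixel columns grow to the right and rows downward; lengths in m; the calibration is good to about 2 mm. A picture is of the moment at which its call begins.
- bot.job_done(): hands the job in; it is judged then, once.
The state is a dict: "time_s": time; "qpos": joint angles; "joint_velocities": joint speeds; "joint_torque": joint torques, N m; "eef_pos": TCP position; "ee_rot": TCP orientation; "contact_force": force on the tool from outside, world axes, zero at the start; "moment": the same for the moment, N m; "grip_width": opening from 0.0 (shut) to 1.0 (fully open); "grip_force": force on a finger pad.
Only numpy, scipy, OpenCV 4.12 (cv2) and the standard library are available. Lean on these libraries where they do the work, as an engineer would, in place of code of your own. Each camera call takes 0.05 s, during which the arm holds its last target. There are 200 camera calls.

### The job

Tighten down the cover of the blue stage box: turn each of its four lever nuts a half turn clockwise, up to its stop, one after another in cross order (after the first one take the nut diagonally opposite, then the other diagonal pair), so that the plate goes down evenly and sits flush with the rim. Leave the things lying around the box where they are.

Things in the scene. Friction and masses are not known exactly. Their poses are not given: they have to be found in the camera images.
- stage_box: Blue metal stage box, fixed to the desk, 170 (x) x 136 (y) x 42 mm high, with a row of three round sockets on its front (-x) face. Origin at the centre of its underside, on the desk; z up. The rim's top edge is 42 mm above the desk. Four upright threaded studs, each with a lever nut, stand at x = +-58, y = +-42 mm in its frame (front = -x, left = +y)
- cover: Aluminium cover plate 154 x 120 x 10 mm lying inside the box's rim on four springs under its corners, held down from above by the nuts; origin at the centre of its underside. Loose it stands about 5 mm proud of the rim (its underside 37 mm above the desk); seated, its underside is 32 mm above the desk and its top flush with the rim. It needs no handling: the nuts push it down
- nut_fr (a joint): Turn of the front right nut, axis at (-58, -42) mm in the stage box's frame, in rad, growing clockwise seen from above (tightening). Its lever points to the box's +x at 0, sweeps outward through -y, and points to -x at 3.14, where it meets a hard stop (fully tight). Starts between 0 and 0.35; moves stiffly (about 3 N at the knob) and stays where it is left. A half turn lowers nut and lever by 5.5 mm
- knob_fr (a point): Centre of the top of the orange upright round knob (16 mm diameter, 30 mm tall) at the end of the front right nut's lever, 36 mm from the nut's axis; about 91 mm above the desk when loose, 86 mm when tight. The knob stands on a flat lever 10 mm wide, whose top is 61 mm above the desk when loose; studs reach 66 mm. Fingers can push the knob sideways round the axis with their tips 68 mm above the desk, clear of all other levers' bars (not of their knobs)
- nut_fl (a joint): Turn of the front left nut, axis at (-58, +42) mm, in rad, growing clockwise seen from above (tightening). Its lever points to the box's -x at 0, sweeps outward through +y, and points to +x at 3.14, where it meets a hard stop (fully tight). Starts between 0 and 0.35; moves stiffly (about 3 N at the knob) and stays where it is left. A half turn lowers nut and lever by 5.5 mm
- knob_fl (a point): Centre of the top of the orange upright round knob (16 mm diameter, 30 mm tall) at the end of the front left nut's lever, 36 mm from the nut's axis; about 91 mm above the desk when loose, 86 mm when tight. The knob stands on a flat lever 10 mm wide, whose top is 61 mm above the desk when loose; studs reach 66 mm. Fingers can push the knob sideways round the axis with their tips 68 mm above the desk, clear of all other levers' bars (not of their knobs)
- nut_rr (a joint): Turn of the rear right nut, axis at (+58, -42) mm, in rad, growing clockwise seen from above (tightening). Its lever points to the box's +x at 0, sweeps outward through -y, and points to -x at 3.14, where it meets a hard stop (fully tight). Starts between 0 and 0.35; moves stiffly (about 3 N at the knob) and stays where it is left. A half turn lowers nut and lever by 5.5 mm
- knob_rr (a point): Centre of the top of the orange upright round knob (16 mm diameter, 30 mm tall) at the end of the rear right nut's lever, 36 mm from the nut's axis; about 91 mm above the desk when loose, 86 mm when tight. The knob stands on a flat lever 10 mm wide, whose top is 61 mm above the desk when loose; studs reach 66 mm. Fingers can push the knob sideways round the axis with their tips 68 mm above the desk, clear of all other levers' bars (not of their knobs)
- nut_rl (a joint): Turn of the rear left nut, axis at (+58, +42) mm, in rad, growing clockwise seen from above (tightening). Its lever points to the box's -x at 0, sweeps outward through +y, and points to +x at 3.14, where it meets a hard stop (fully tight). Starts between 0 and 0.35; moves stiffly (about 3 N at the knob) and stays where it is left. A half turn lowers nut and lever by 5.5 mm
- knob_rl (a point): Centre of the top of the orange upright round knob (16 mm diameter, 30 mm tall) at the end of the rear left nut's lever, 36 mm from the nut's axis; about 91 mm above the desk when loose, 86 mm when tight. The knob stands on a flat lever 10 mm wide, whose top is 61 mm above the desk when loose; studs reach 66 mm. Fingers can push the knob sideways round the axis with their tips 68 mm above the desk, clear of all other levers' bars (not of their knobs)
- pick_tin: Dark brown pick tin, 60 x 87 x 21 mm, bystander; origin under its centre
- capo: Grey guitar capo, 42 x 90 x 14 mm, bystander; origin under its centre
- marker_1: Black felt marker, 13 x 132 x 13 mm, bystander; origin under its centre
- harmonica: Harmonica with a metal cover over a reddish-brown comb, 26 x 100 x 19 mm, lying on the desk top (not the one up on the console), bystander; origin under its centre
Mind the look-alikes: they are no part of the job. There is more than one size of the stage_box; the job needs the larger.

How it is judged:
By the outcome, as a careful person would: the job done as asked, in the order asked, and still so for the second after the job is handed in, with the robot touching nothing.
It also fails if it takes over 72 s, if anything falls off the work surface, if the arm or the gripper's body presses on something with over 40 N, if the wrist force passes 120 N, or if a joint passes its speed limit or range.

## Working session

There is one attempt and no reset: what is moved stays moved. The work goes in short steps, Python scripts to look and compute and a shell command to move; the robot and the scene stay as the last step left them, time stands still between calls to the robot, and variables do not carry over. Pictures are saved under pics/ and viewed, at most 10 in all, crops included, and the job is handed in when it is done.

```bash
mkdir -p pics; ls
python3 - <<'E'
from rig import bot
import cv2,numpy as np
o=bot.get_obs();print({k:np.round(v,3) for k,v in o.items()})
for n in("scene","side"):
    f=bot.grab_frame(n);np.savez(f"pics/{n}0.npz",**f)
    cv2.imwrite(f"pics/{n}0.png",f["color"][:,:,::-1]);print(n,f["vertical_fov"],f["dist_coeffs"],np.round(-f["R"].T@f["t"],3))
E
```

```text
pics
{'time_s': np.float64(0.0), 'qpos': array([ 1.276,  0.468, -0.012,  1.604,  0.006,  1.071, -0.056]), 'joint_velocities': array([-0.   , -0.   , -0.   , -0.   ,  0.001,  0.003,  0.   ]), 'joint_torque': array([ 0.0000e+00, -5.3238e+01,  2.2000e-02, -2.5130e+01,  1.2000e-02,
        8.0000e-03, -0.0000e+00]), 'eef_pos': array([ 0.162, -0.629,  0.23 ]), 'ee_rot': array([ 0.992,  0.126, -0.   , -0.001]), 'contact_force': array([-0.445,  0.174,  0.764]), 'moment': array([0.02 , 0.064, 0.018]), 'grip_force': np.float64(0.0), 'grip_width': np.float64(1.003)}
scene 52.2083041698651 [-0.07271877  0.          0.          0.          0.        ] [ 0.182 -0.594  0.68 ]
side 48.7676971689043 [-0.06424003  0.          0.          0.          0.        ] [ 0.609 -0.987  0.919]
```

View pics/scene0.png

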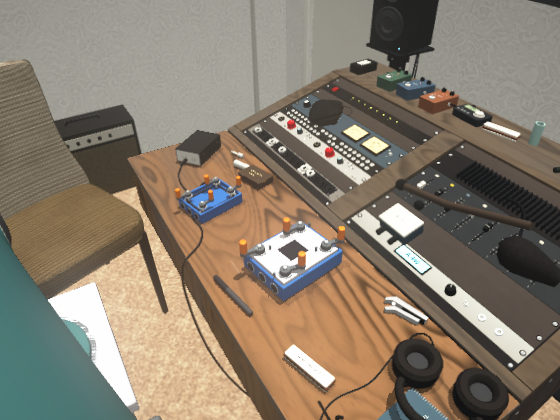

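View pics/side0.png

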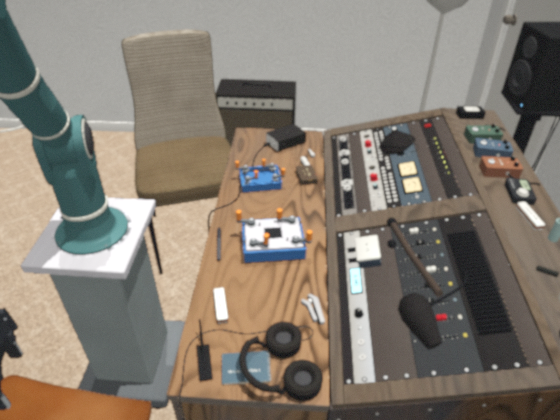

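The larger blue box is at scene (292,257) / side (273,238): it has the white-topped plate and appears about 1.5x the other. The smaller look-alike is at scene (210,198) / side (260,178). The marker lies in front at scene (233,295), the harmonica at (308,367), the capo at (405,310), and the tin at (253,174). I'll confirm with one crop and measure.

```bash
cat > h.py <<'E'
import numpy as np,cv2
def K(f):
    h=f["color"].shape[0];F=h/2/np.tan(np.radians(float(f["vertical_fov"]))/2)
    return np.array([[F,0,float(f["cx"])],[0,F,float(f["cy"])],[0,0,1]])
def cloud(f):
    h,w=f["range_z"].shape;u,v=np.meshgrid(np.arange(w),np.arange(h))
    p=cv2.undistortPoints(np.stack([u,v],-1).reshape(-1,1,2).astype(float),K(f),np.array(f["dist_coeffs"])).reshape(h,w,2)
    z=f["range_z"][...,None];return (np.concatenate([p,np.ones((h,w,1))],-1)*z-f["t"])@f["R"]
def proj(f,X): return cv2.projectPoints(np.atleast_2d(np.float64(X)),cv2.Rodrigues(f["R"])[0],f["t"],K(f),np.array(f["dist_coeffs"]))[0].reshape(-1,2)
def ray(f,uv,z):
    p=cv2.undistortPoints(np.float64(uv).reshape(-1,1,2),K(f),np.array(f["dist_coeffs"])).reshape(-1,2)
    d=np.c_[p,np.ones(len(p))]@f["R"];c=-f["R"].T@f["t"];return c+d*((z-c[2])/d[:,2])[:,None]
def masks(f):
    hsv=cv2.cvtColor(np.ascontiguousarray(f["color"]),cv2.COLOR_RGB2HSV)
    o=cv2.inRange(hsv,(5,170,130),(20,255,255));b=cv2.inRange(hsv,(100,130,60),(125,255,255));return o,b
E
python3 - <<'E'
from h import *
for n in("scene","side"):
    f=dict(np.load(f"pics/{n}0.npz"));P=cloud(f);o,b=masks(f)
    k,l,s,c=cv2.connectedComponentsWithStats(o)
    for i in range(1,k):
        q=P[l==i]
        if s[i,4]>15 and -.9<np.median(q[:,1])<.9 and np.median(q[:,2])>.0: 
            t=q[q[:,2]>np.percentile(q[:,2],75)].mean(0)
            print(n,s[i],np.round(np.median(q,0),3),"zmax",np.round(q[:,2].max(),3),np.round(t,3))
    k,l,s,c=cv2.connectedComponentsWithStats(cv2.morphologyEx(b,cv2.MORPH_CLOSE,np.ones((3,3))))
    for i in range(1,k):
        if s[i,4]<150: continue
        q=P[l==i];q=q[(q[:,2]>.01)&(q[:,2]<.06)]
        if len(q)<80: continue
        r=cv2.minAreaRect(q[:,:2].astype(np.float32)*1000);print(n,"blue",s[i],r,np.percentile(q[:,2],[5,50,95]).round(3))
    x0,y0=(160,150) if n=="scene" else (200,140)
    if n=="scene": cv2.imwrite("pics/crop0.png",cv2.resize(f["color"][150:320,160:360,::-1],(800,680))[:600])
E
```

```text
scene [204 175   5   8  33] [0.488 0.312 0.06 ] zmax 0.069 [0.488 0.313 0.068]
scene [236 176   5   9  37] [0.557 0.261 0.061] zmax 0.069 [0.557 0.263 0.069]
scene [175 188   5   9  36] [0.402 0.293 0.058] zmax 0.068 [0.401 0.294 0.067]
scene [208 190   5   9  30] [0.469 0.241 0.06 ] zmax 0.07 [0.469 0.242 0.068]
scene [283 218   7   5  23] [0.558 0.024 0.091] zmax 0.093 [0.557 0.023 0.092]
scene [338 226   7  11  35] [ 0.642 -0.064  0.09 ] zmax 0.68 [ 0.591 -0.12   0.157]
scene [239 240   8   6  29] [0.443 0.01  0.091] zmax 0.093 [0.444 0.01  0.092]
scene [298 251   7   5  16] [ 0.529 -0.08   0.091] zmax 0.093 [ 0.53  -0.082  0.093]
scene blue [183 181  58  34 574] ((479.6156921386719, 270.8279724121094), (129.3149871826172, 92.27790069580078), 12.284398078918457) [0.019 0.021 0.031]
scene blue [274 249  68  40 169] ((551.9441528320312, -85.69508361816406), (168.41246032714844, 30.46664047241211), 2.273733615875244) [0.039 0.042 0.044]
side [278 211   4   7  22] [0.561 0.019 0.082] zmax 0.092 [0.561 0.019 0.091]
side [237 212   4   8  22] [0.446 0.004 0.081] zmax 0.091 [0.446 0.005 0.09 ]
side [307 233   4   7  22] [ 0.646 -0.067  0.081] zmax 0.092 [ 0.645 -0.067  0.089]
side blue [241 168  39  23 452] ((476.56805419921875, 273.21795654296875), (121.34600830078125, 107.88703918457031), 16.289278030395508) [0.012 0.021 0.031]
side blue [245 249  60  13 531] ((555.260986328125, -91.02569580078125), (161.04144287109375, 10.575828552246094), 9.26472282409668) [0.013 0.027 0.042]
```

View pics/crop0.png

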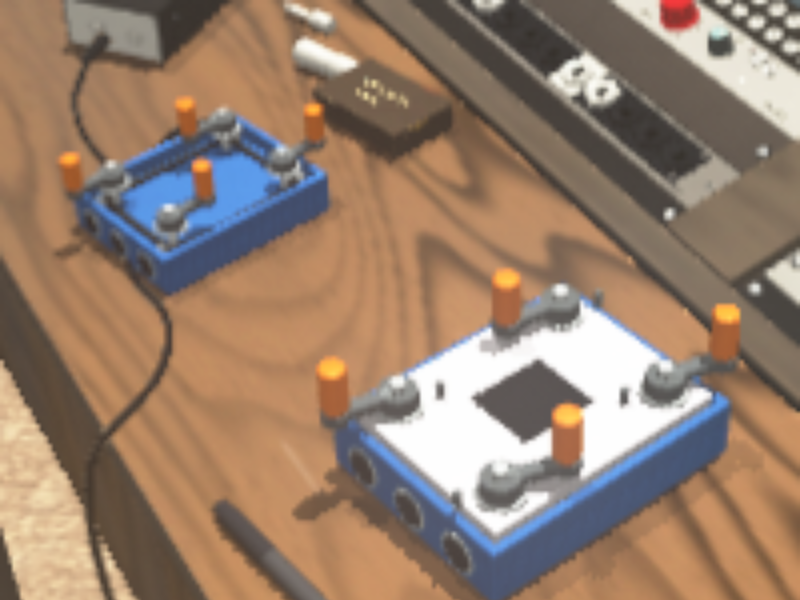

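The crop shows the large box with the white plate and three front sockets (crop ~(360-460,460-550)). Its orange knobs are at crop (332,385) fl, (505,290) rl, (725,330) rr and (567,430) fr. This is the larger one, 170 mm long in the cloud against 129 mm for the other. Next I fit its pose from the side faces.

Run:
```python
from h import *
from scipy.optimize import least_squares
pts=[];rim=[]
for n in("scene","side"):
    f=dict(np.load(f"pics/{n}0.npz"));P=cloud(f);o,b=masks(f)
    m=(b>0)&(P[...,2]>.004)&(P[...,2]<.038)&(np.hypot(P[...,0]-.55,P[...,1]+.03)<.14)
    q=P[m];pts.append(q);print(n,len(q))
    hsv=cv2.cvtColor(f["color"],cv2.COLOR_RGB2HSV)
    w=(hsv[...,1]<60)&(hsv[...,2]>150)&(abs(P[...,2]-.047)<.004)&(np.hypot(P[...,0]-.55,P[...,1]+.03)<.14)
    r=cv2.minAreaRect(P[w][:,:2].astype(np.float32)*1000);print("white",w.sum(),r,np.median(P[w][:,2]))
def loc(p,q):
    c,s=np.cos(p[2]),np.sin(p[2]);d=q[:,:2]-p[:2];return np.c_[d@[c,s],d@[-s,c]]
for Q,nm in((pts[0],"scene"),(pts[1],"side"),(np.vstack(pts),"both")):
    def res(p):
        L=loc(p,Q);a=abs(L[:,0]+.085);b=abs(L[:,1]+.068)
        return np.minimum(a,b)
    best=min((least_squares(res,[x,-.03,y],loss="soft_l1",f_scale=.002) for y in(.08,.15,.22) for x in(.53,.55,.57)),key=lambda r:r.cost)
    p=best.x;print(nm,np.round(p,4),"rms mm",1e3*np.sqrt(np.mean(best.fun**2)))
    L=loc(p,Q);print((abs(L[:,0]+.085)<.003).sum(),(abs(L[:,1]+.068)<.003).sum())
    for k,nn in (((.444,.008),"fl"),((.559,.021),"rl"),((.6435,-.0655),"rr"),((.530,-.081),"fr")):
        l=loc(p,np.array([k]))[0];ax=np.array([.058*(-1 if nn[0]=="f" else 1),.042*(1 if nn[1]=="l" else -1)])
        print(nn,np.round(l,4),"r",np.hypot(*(l-ax)).round(4),np.degrees(np.arctan2(*(l-ax)[::-1])).round(1))
```

```text
scene 1
white 1775 ((544.7335815429688, -21.427536010742188), (163.64950561523438, 127.04560852050781), 8.633994102478027) 0.04721723997885965
side 429
white 1071 ((548.7229614257812, -21.9932861328125), (164.2617950439453, 127.936279296875), 8.885396957397461) 0.047888380790917555
scene [ 0.5279 -0.0161  0.1514] rms mm 4.2672568256740817e-07
0 1
fl [-0.0793  0.0364] r 0.022 -165.4
rl [0.0363 0.032 ] r 0.0239 -155.1
rr [ 0.1068 -0.0663] r 0.0545 -26.5
fr [-0.0077 -0.0645] r 0.0551 -24.1
side [ 0.5597 -0.0212  0.1581] rms mm 1.7708313813338492
20 387
fl [-0.1097  0.0471] r 0.052 174.4
rl [0.0059 0.0418] r 0.0521 -179.8
rr [ 0.0757 -0.0569] r 0.0232 -40.0
fr [-0.0388 -0.0543] r 0.0228 -32.7
both [ 0.5597 -0.0212  0.1584] rms mm 1.8266121222073526
20 387
fl [-0.1097  0.0471] r 0.0519 174.3
rl [0.0059 0.0418] r 0.0521 -179.8
rr [ 0.0757 -0.0569] r 0.0232 -40.1
fr [-0.0388 -0.0543] r 0.0228 -32.7
```

The cover's white top lies at z = 47 mm, as it should. That puts the box at about (0.547, -0.022) with yaw about 0.153 rad. My plan is to shut the fingers and push each knob with the finger's flat back, turning the tool along the arc. I'll go above the box first and refine the pose with the wrist camera.

```bash
python3 -m pendant '[{"delta_pos":[0.75,-0.72,0],"delta_rot":[0,0,0]},{"delta_pos":[0.75,-0.72,0],"delta_rot":[0,0,0]},{"delta_pos":[0.75,-0.72,0],"delta_rot":[0,0,0]},{"delta_pos":[0.75,-0.72,0],"delta_rot":[0,0,0]},{"delta_pos":[0.75,-0.72,0],"delta_rot":[0,0,0]},{"delta_pos":[0.75,-0.72,0],"delta_rot":[0,0,0]},{"delta_pos":[0.75,-0.72,0],"delta_rot":[0,0,0]},{"delta_pos":[0.75,-0.72,0],"delta_rot":[0,0,0]}]' 1
python3 -m pendant '[{"delta_pos":[0.75,-0.72,0],"delta_rot":[0,0,0]},{"delta_pos":[0.75,-0.72,0],"delta_rot":[0,0,0]},{"delta_pos":[0.75,-0.72,0],"delta_rot":[0,0,0]},{"delta_pos":[0.75,-0.72,0],"delta_rot":[0,0,0]},{"delta_pos":[0,0,0],"delta_rot":[0,0,-1]},{"delta_pos":[0,0,0],"delta_rot":[0,0,-1]},{"delta_pos":[0,0,0],"delta_rot":[0,0,-1]},{"delta_pos":[0,0,0],"delta_rot":[0,0,-1]}]'
python3 - <<'E'
from rig import bot
import cv2,numpy as np
from h import *
o=bot.get_obs();print({k:np.round(o[k],3) for k in("time_s","qpos","eef_pos","ee_rot","contact_force")})
f=bot.grab_frame("wrist");np.savez("pics/wrist1.npz",**f);cv2.imwrite("pics/wrist1.png",f["color"][:,:,::-1])
print(f["vertical_fov"],np.round(-f["R"].T@f["t"],3),f["R"][2].round(3))
E
```

```text
time_s: 1.1
eef_pos: [0.3373, -0.3452, 0.2311]
ee_rot: [0.992, 0.126, -0.0, -0.0]
contact_force: [0.4, 0.9, 0.4]
grip_width: -0.003
grip_force: 0.0
time_s: 2.1
eef_pos: [0.4242, -0.205, 0.231]
ee_rot: [0.947, 0.322, -0.0, -0.0]
contact_force: [0.8, 0.3, 0.5]
grip_width: -0.002
grip_force: 0.0
{'time_s': np.float64(2.1), 'qpos': array([ 0.688,  0.191, -0.344,  2.008,  0.078,  0.956, -0.611]), 'eef_pos': array([ 0.424, -0.205,  0.231]), 'ee_rot': array([ 0.947,  0.322, -0.   , -0.   ]), 'contact_force': array([0.791, 0.35 , 0.535])}
60.875574144701815 [ 0.48  -0.162  0.374] [-0.221 -0.17  -0.96 ]
```

View pics/wrist1.png

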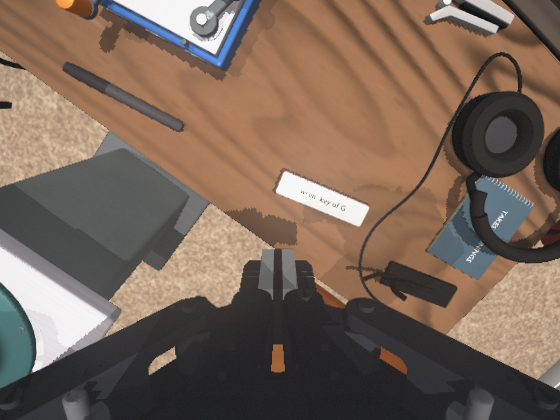

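The wrist view shows the box's near corner at the top, with nut fr's hub at pixel (205,18). The marker is at (125,97) and the harmonica at (322,198). I'll move on a little and turn so the whole box is in view.

```bash
python3 -m pendant '[{"delta_pos":[0.8,-0.2,0],"delta_rot":[0,0,0]},{"delta_pos":[0.8,-0.2,0],"delta_rot":[0,0,0]},{"delta_pos":[0.8,-0.2,0],"delta_rot":[0,0,0]},{"delta_pos":[0.8,-0.2,0],"delta_rot":[0,0,0]},{"delta_pos":[0,0,0],"delta_rot":[0,0,-1]},{"delta_pos":[0,0,0],"delta_rot":[0,0,-1]},{"delta_pos":[0,0,0],"delta_rot":[0,0,-1]},{"delta_pos":[0,0,0],"delta_rot":[0,0,-1]}]'
python3 - <<'E'
from rig import bot
from h import *
f=bot.grab_frame("wrist");np.savez("pics/wrist2.npz",**f);cv2.imwrite("pics/wrist2.png",f["color"][:,:,::-1])
P=cloud(f);o,b=masks(f)
k,l,s,c=cv2.connectedComponentsWithStats(o)
for i in range(1,k):
    if s[i,4]<60: continue
    q=P[l==i];t=q[q[:,2]>np.percentile(q[:,2],90)-.003]
    print(s[i],np.round(np.median(t,0),4),len(t))
near=np.hypot(P[...,0]-.545,P[...,1]+.022)<.13
m=(b>0)&near&(P[...,2]>.035)&(P[...,2]<.05)
print("rim",m.sum(),cv2.minAreaRect(P[m][:,:2].astype(np.float32)*1000),np.median(P[m][:,2]))
E
```

```text
time_s: 3.15
eef_pos: [0.5066, -0.102, 0.231]
ee_rot: [0.864, 0.503, -0.0, -0.0]
contact_force: [-0.6, -0.3, -0.1]
grip_width: -0.002
grip_force: 0.0
[244   0  20  18 148] [0.5564 0.0261 0.0907] 146
[399  45  19  21 237] [ 0.6453 -0.0606  0.0906] 228
[128  96  19  19 251] [0.445  0.011  0.0905] 240
rim 2574 ((545.0469360351562, -23.799545288085938), (169.05984497070312, 134.80662536621094), 9.160013198852539) 0.04189655335438264
```

View pics/wrist2.png

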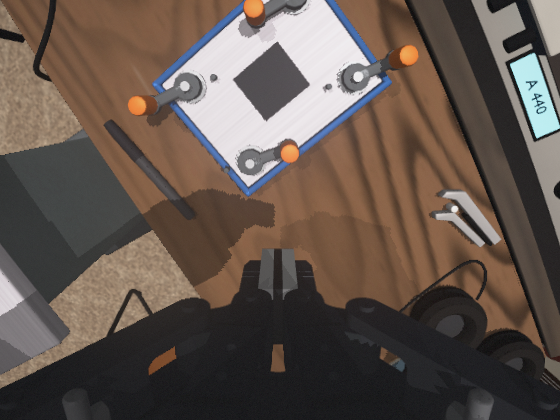

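The whole box is in view: knobs fl (138,105), rl (254,8), rr (408,55), fr (290,153). The rim measures 169 x 135 mm at z = 41.9 mm, which matches the description. So the box is at (0.545, -0.0238) with yaw 9.16°.

```bash
cat > g.py <<'E'
import sys,numpy as np
from rig import bot
from scipy.spatial.transform import Rotation as Ro
C=np.array([.545,-.0238]);Y=np.radians(9.16);S=.0225
def rot(a): return np.array([[np.cos(a),-np.sin(a)],[np.sin(a),np.cos(a)]])
AX={n:C+rot(Y)@np.array([x,y])*1e-3 for n,x,y in(("fr",-58,-42),("fl",-58,42),("rr",58,-42),("rl",58,42))}
def tgt(n,phi,s=S,R=.036):
    th=Y-phi+(np.pi if n[1]=="l" else 0);r=np.array([np.cos(th),np.sin(th)]);t=np.array([r[1],-r[0]])
    return AX[n]+R*r-s*t, np.degrees(Y+np.pi/2-phi)   # TCP xy, yaw of tool y
def to(n,phi,z,s=S,o=None):
    o=o or bot.get_obs();q=Ro.from_quat(o["ee_rot"]);M=q.as_matrix();p,w=tgt(n,phi,s)
    y=np.degrees(np.arctan2(M[1,1],M[0,1]));d=(w-y+180)%360-180
    if d<-150: d+=360
    print(n,phi,"target",p.round(4),"tool shift/40mm",(M.T@(np.r_[p,z]-o["eef_pos"])/.04).round(2),"yaw now",y.round(1),"turn z /0.1rad",np.round(-np.radians(d)/.1,2),"tilt",M[2,2].round(4))
E
python3 - <<'E'
from g import *
from h import *
f=dict(np.load("pics/wrist2.npz"));c=ray(f,[290,153],.0905)[0,:2];print("fr knob",c)
for n,k in(("fr",c),("rl",(.5564,.0261)),("rr",(.6453,-.0606)),("fl",(.445,.011))):
    d=rot(-Y)@(np.array(k)-AX[n]);print(n,np.hypot(*d).round(4),"phi",((-np.arctan2(d[1],d[0])+(np.pi if n[1]=="l" else 0)+3)%(2*np.pi)-3).round(3))
to("fr",-.15,.068);to("fr",-.15,.2)
E
```

```text
fr knob [ 0.53040924 -0.08062254]
fr 0.0365 phi 0.328
rl 0.0392 phi 0.14
rr 0.0366 phi 0.285
fl 0.0361 phi 0.231
fr -0.15 target [ 0.5219 -0.0421] tool shift/40mm [ 1.49 -0.4   4.07] yaw now -29.5 turn z /0.1rad -23.95 tilt -1.0
fr -0.15 target [ 0.5219 -0.0421] tool shift/40mm [ 1.49 -0.4   0.77] yaw now -29.5 turn z /0.1rad -23.95 tilt -1.0
```

The radii and start angles agree with the description: φ is 0.33, 0.14, 0.29 and 0.23. Now to the start side of the fr knob.

```bash
python3 -m pendant '[{"delta_pos":[0.75,-0.2,0.13],"delta_rot":[0,0,0]},{"delta_pos":[0.75,-0.2,0.13],"delta_rot":[0,0,0]},{"delta_pos":[0,0,0.13],"delta_rot":[0,0,-1]},{"delta_pos":[0,0,0.13],"delta_rot":[0,0,-1]},{"delta_pos":[0,0,0.13],"delta_rot":[0,0,-1]},{"delta_pos":[0,0,0.13],"delta_rot":[0,0,-1]},{"delta_pos":[0,0,0.13],"delta_rot":[0,0,-1]},{"delta_pos":[0,0,0.13],"delta_rot":[0,0,-1]}]'
python3 -m pendant '[{"delta_pos":[0,0,0.13],"delta_rot":[0,0,-1]},{"delta_pos":[0,0,0.13],"delta_rot":[0,0,-1]},{"delta_pos":[0,0,0.13],"delta_rot":[0,0,-1]},{"delta_pos":[0,0,0.13],"delta_rot":[0,0,-1]},{"delta_pos":[0,0,0.13],"delta_rot":[0,0,-1]},{"delta_pos":[0,0,0.13],"delta_rot":[0,0,-1]},{"delta_pos":[0,0,0.13],"delta_rot":[0,0,-1]},{"delta_pos":[0,0,0.13],"delta_rot":[0,0,-1]}]'
python3 -m pendant '[{"delta_pos":[0,0,0.13],"delta_rot":[0,0,-1]},{"delta_pos":[0,0,0.13],"delta_rot":[0,0,-1]},{"delta_pos":[0,0,0.13],"delta_rot":[0,0,-1]},{"delta_pos":[0,0,0.13],"delta_rot":[0,0,-1]},{"delta_pos":[0,0,0.13],"delta_rot":[0,0,-1]},{"delta_pos":[0,0,0.13],"delta_rot":[0,0,-1]},{"delta_pos":[0,0,0.13],"delta_rot":[0,0,-1]},{"delta_pos":[0,0,0.13],"delta_rot":[0,0,-1]}]'
python3 -c "
from g import *
to('fr',0.05,.069);print(bot.get_obs()['qpos'].round(2))
p=[tgt('fr',a)[0] for a in(0,.1)];M=tgt('fr',0)[1]
a=np.radians(M);print(np.array([np.dot(p[1]-p[0],[-np.sin(a),np.cos(a)]),np.dot(p[1]-p[0],[np.cos(a),np.sin(a)])])/.04)"
```

```text
time_s: 4.2
eef_pos: [0.5225, -0.0421, 0.1893]
ee_rot: [0.678, 0.735, -0.0, -0.0]
contact_force: [-0.1, -0.1, 0.3]
grip_width: -0.002
grip_force: 0.0
time_s: 5.2
eef_pos: [0.5225, -0.0422, 0.1476]
ee_rot: [0.338, 0.941, -0.0, -0.0]
contact_force: [0.6, -0.6, 1.1]
grip_width: 0.002
grip_force: 0.0
time_s: 6.2
eef_pos: [0.5225, -0.0422, 0.106]
ee_rot: [-0.055, 0.998, -0.0, -0.0]
contact_force: [-0.0, -1.0, -0.4]
grip_width: 0.003
grip_force: 0.0
fr 0.05 target [ 0.5277 -0.0482] tool shift/40mm [-0.11 -0.16  0.93] yaw now 96.3 turn z /0.1rad 0.0 tilt -1.0
[ 0.7   0.62 -0.88  1.96  0.63  0.86  1.16]
[-0.05166005 -0.09266023]
```

```bash
python3 -m pendant '[{"delta_pos":[0,0,0.93],"delta_rot":[0,0,0]},{"delta_pos":[-0.11,-0.16,0],"delta_rot":[0,0,0]},{"delta_pos":[-0.052,-0.093,0],"delta_rot":[0,0,1]},{"delta_pos":[-0.052,-0.093,0],"delta_rot":[0,0,1]},{"delta_pos":[-0.052,-0.093,0],"delta_rot":[0,0,1]},{"delta_pos":[-0.052,-0.093,0],"delta_rot":[0,0,1]},{"delta_pos":[-0.052,-0.093,0],"delta_rot":[0,0,1]},{"delta_pos":[-0.052,-0.093,0],"delta_rot":[0,0,1]}]'
python3 -c "
from g import *
to('fr',0.65,.069);o=bot.get_obs();print(o['qpos'].round(2))"
```

```text
time_s: 7.2
eef_pos: [0.538, -0.0704, 0.0705]
ee_rot: [0.245, 0.97, 0.001, 0.001]
contact_force: [0.6, 2.8, -2.1]
grip_width: -0.001
grip_force: 1.5
fr 0.65 target [ 0.5368 -0.0716] tool shift/40mm [ 0.01 -0.04  0.04] yaw now 61.7 turn z /0.1rad -0.04 tilt -1.0
[ 0.61  0.63 -0.69  1.94  0.57  0.77  0.66]
```

```bash
R='x'; python3 -m pendant '[{"delta_pos":[-0.052,-0.093,0],"delta_rot":[0,0,1]},{"delta_pos":[-0.052,-0.093,0],"delta_rot":[0,0,1]},{"delta_pos":[-0.052,-0.093,0],"delta_rot":[0,0,1]},{"delta_pos":[-0.052,-0.093,0],"delta_rot":[0,0,1]},{"delta_pos":[-0.052,-0.093,0],"delta_rot":[0,0,1]},{"delta_pos":[-0.052,-0.093,0],"delta_rot":[0,0,1]},{"delta_pos":[-0.052,-0.093,0],"delta_rot":[0,0,1]},{"delta_pos":[-0.052,-0.093,0],"delta_rot":[0,0,1]}]'
python3 -m pendant '[{"delta_pos":[-0.052,-0.093,0],"delta_rot":[0,0,1]},{"delta_pos":[-0.052,-0.093,0],"delta_rot":[0,0,1]},{"delta_pos":[-0.052,-0.093,0],"delta_rot":[0,0,1]},{"delta_pos":[-0.052,-0.093,0],"delta_rot":[0,0,1]},{"delta_pos":[-0.052,-0.093,0],"delta_rot":[0,0,1]},{"delta_pos":[-0.052,-0.093,0],"delta_rot":[0,0,1]},{"delta_pos":[-0.052,-0.093,0],"delta_rot":[0,0,1]},{"delta_pos":[-0.052,-0.093,0],"delta_rot":[0,0,1]}]'
python3 -c "
from g import *
to('fr',2.25,.069);o=bot.get_obs();print(o['qpos'].round(2))"
```

```text
time_s: 8.2
eef_pos: [0.5285, -0.1026, 0.0708]
ee_rot: [0.603, 0.798, 0.002, 0.002]
contact_force: [2.7, 0.9, -1.6]
grip_width: 0.0
grip_force: 1.6
time_s: 9.2
eef_pos: [0.4983, -0.1181, 0.0708]
ee_rot: [0.866, 0.5, 0.002, 0.001]
contact_force: [3.7, -2.4, -2.0]
grip_width: -0.002
grip_force: 1.8
fr 2.25 target [ 0.4961 -0.1169] tool shift/40mm [-0.   -0.06  0.04] yaw now -30.0 turn z /0.1rad -0.05 tilt -1.0
[ 0.42  0.5  -0.31  2.04  0.25  0.64 -0.58]
```

```bash
python3 -m pendant '[{"delta_pos":[-0.052,-0.093,0],"delta_rot":[0,0,1]},{"delta_pos":[-0.052,-0.093,0],"delta_rot":[0,0,1]},{"delta_pos":[-0.052,-0.093,0],"delta_rot":[0,0,1]},{"delta_pos":[-0.052,-0.093,0],"delta_rot":[0,0,1]},{"delta_pos":[-0.052,-0.093,0],"delta_rot":[0,0,1]},{"delta_pos":[-0.052,-0.093,0],"delta_rot":[0,0,1]},{"delta_pos":[-0.052,-0.093,0],"delta_rot":[0,0,1]},{"delta_pos":[-0.052,-0.093,0],"delta_rot":[0,0,1]}]'
python3 -m pendant '[{"delta_pos":[-0.052,-0.093,0],"delta_rot":[0,0,0.9]},{"delta_pos":[0,-0.05,0],"delta_rot":[0,0,0]},{"delta_pos":[0,-0.05,0],"delta_rot":[0,0,0]},{"delta_pos":[0,-0.03,0],"delta_rot":[0,0,0]},{"delta_pos":[0,-0.03,0],"delta_rot":[0,0,0]},{"delta_pos":[0,-0.03,0],"delta_rot":[0,0,0]},{"delta_pos":[0,0,0],"delta_rot":[0,0,0]},{"delta_pos":[0,0,0],"delta_rot":[0,0,0]}]'
python3 -c "
from g import *
to('fr',3.1416,.069);o=bot.get_obs();print(o['qpos'].round(2))"
```

```text
time_s: 10.2
eef_pos: [0.4657, -0.1067, 0.0702]
ee_rot: [0.992, 0.123, 0.001, 0.001]
contact_force: [-0.4, -4.7, -3.9]
grip_width: -0.001
grip_force: 2.1
time_s: 11.2
eef_pos: [0.4613, -0.0993, 0.0701]
ee_rot: [0.997, 0.08, 0.0, 0.002]
contact_force: [-1.5, -14.7, -1.6]
grip_width: -0.002
grip_force: 7.0
fr 3.1416 target [ 0.4625 -0.1024] tool shift/40mm [0.02 0.08 0.03] yaw now -80.9 turn z /0.1rad -0.0 tilt -1.0
[ 0.21  0.43 -0.09  2.14  0.08  0.57 -1.34]
```

The stop is reached: the force rose to 15 N at the expected pose. Back off, lift, and go to rl, which is diagonally opposite.

```bash
python3 -m pendant '[{"delta_pos":[0,0.4,0],"delta_rot":[0,0,0]},{"delta_pos":[0,0,-1],"delta_rot":[0,0,0]},{"delta_pos":[0,0,0],"delta_rot":[0,0,0]},{"delta_pos":[0,0,0],"delta_rot":[0,0,-1]},{"delta_pos":[0,0,0],"delta_rot":[0,0,-1]},{"delta_pos":[0,0,0],"delta_rot":[0,0,-1]},{"delta_pos":[0,0,0],"delta_rot":[0,0,-1]},{"delta_pos":[0,0,0],"delta_rot":[0,0,-1]}]'
python3 -c "
from g import *
to('rl',-0.05,.069);f=bot.grab_frame('side');np.savez('pics/side1.npz',**f)
from h import *
P=cloud(f);o,b=masks(f);k,l,s,c=cv2.connectedComponentsWithStats(o)
for i in range(1,k):
    q=P[l==i];m=np.median(q,0)
    if s[i,4]>8 and np.hypot(m[0]-.545,m[1]+.024)<.15:
        m=q[q[:,2]>np.percentile(q[:,2],75)].mean(0);print(m.round(3), (rot(-Y)@(m[:2]-C)).round(3))"
```

```text
time_s: 12.2
eef_pos: [0.4637, -0.1098, 0.1091]
ee_rot: [0.945, 0.327, 0.0, -0.0]
contact_force: [0.1, -0.1, 0.9]
grip_width: -0.002
grip_force: 0.0
rl -0.05 target [ 0.5651 -0.0026] tool shift/40mm [ 3.65 -0.54  1.01] yaw now -51.8 turn z /0.1rad -26.85 tilt -1.0
[0.561 0.019 0.09 ] [0.023 0.04 ]
[ 0.639 -0.252  0.256] [ 0.057 -0.24 ]
[ 0.461 -0.09   0.077] [-0.093 -0.052]
```

```bash
python3 -m pendant '[{"delta_pos":[0.91,-0.135,0],"delta_rot":[0,0,0]},{"delta_pos":[0.91,-0.135,0],"delta_rot":[0,0,0]},{"delta_pos":[0.91,-0.135,0],"delta_rot":[0,0,0]},{"delta_pos":[0.91,-0.135,0],"delta_rot":[0,0,0]},{"delta_pos":[0,0,0],"delta_rot":[0,0,-1]},{"delta_pos":[0,0,0],"delta_rot":[0,0,-1]},{"delta_pos":[0,0,0],"delta_rot":[0,0,-1]},{"delta_pos":[0,0,0],"delta_rot":[0,0,-1]}]'
python3 -m pendant '[{"delta_pos":[0,0,0],"delta_rot":[0,0,-1]},{"delta_pos":[0,0,0],"delta_rot":[0,0,-1]},{"delta_pos":[0,0,0],"delta_rot":[0,0,-1]},{"delta_pos":[0,0,0],"delta_rot":[0,0,-1]},{"delta_pos":[0,0,0],"delta_rot":[0,0,-1]},{"delta_pos":[0,0,0],"delta_rot":[0,0,-1]},{"delta_pos":[0,0,0],"delta_rot":[0,0,-1]},{"delta_pos":[0,0,0],"delta_rot":[0,0,-1]}]'
python3 -m pendant '[{"delta_pos":[0,0,0],"delta_rot":[0,0,-1]},{"delta_pos":[0,0,0],"delta_rot":[0,0,-1]},{"delta_pos":[0,0,0],"delta_rot":[0,0,-1]},{"delta_pos":[0,0,0],"delta_rot":[0,0,-1]},{"delta_pos":[0,0,0],"delta_rot":[0,0,-1]},{"delta_pos":[0,0,0],"delta_rot":[0,0,-1]},{"delta_pos":[0,0,0],"delta_rot":[0,0,-1]},{"delta_pos":[0,0,0],"delta_rot":[0,0,-1]}]'
python3 -m pendant '[{"delta_pos":[0,0,0],"delta_rot":[0,0,-1]},{"delta_pos":[0,0,0],"delta_rot":[0,0,-1]},{"delta_pos":[0,0,0],"delta_rot":[0,0,-1]},{"delta_pos":[0,0,0],"delta_rot":[0,0,-1]},{"delta_pos":[0,0,0],"delta_rot":[0,0,-1]},{"delta_pos":[0,0,0],"delta_rot":[0,0,-1]},{"delta_pos":[0,0,0],"delta_rot":[0,0,-1]},{"delta_pos":[0,0,0.5],"delta_rot":[0,0,0]}]'
python3 -c "
from g import *
to('rl',-0.05,.069)"
```

```text
time_s: 13.25
eef_pos: [0.565, -0.0034, 0.109]
ee_rot: [0.862, 0.508, 0.0, -0.001]
contact_force: [-1.2, -0.4, -0.0]
grip_width: -0.0
grip_force: 0.0
time_s: 14.25
eef_pos: [0.565, -0.0035, 0.1091]
ee_rot: [0.596, 0.803, 0.0, -0.0]
contact_force: [-0.1, -0.4, -1.0]
grip_width: 0.002
grip_force: 0.0
time_s: 15.25
eef_pos: [0.565, -0.0035, 0.1091]
ee_rot: [0.236, 0.972, 0.0, -0.0]
contact_force: [0.1, 0.7, 0.4]
grip_width: 0.0
grip_force: 0.0
time_s: 16.25
eef_pos: [0.5661, -0.0037, 0.0895]
ee_rot: [-0.109, 0.994, 0.0, 0.001]
contact_force: [0.3, 0.1, -0.8]
grip_width: 0.002
grip_force: 0.0
rl -0.05 target [ 0.5651 -0.0026] tool shift/40mm [0.02 0.03 0.51] yaw now 102.5 turn z /0.1rad 0.08 tilt -1.0
```

```bash
python3 -m pendant '[{"delta_pos":[0.02,0.03,0.5],"delta_rot":[0,0,0.1]},{"delta_pos":[0.052,0.093,0],"delta_rot":[0,0,1]},{"delta_pos":[0.052,0.093,0],"delta_rot":[0,0,1]},{"delta_pos":[0.052,0.093,0],"delta_rot":[0,0,1]},{"delta_pos":[0.052,0.093,0],"delta_rot":[0,0,1]},{"delta_pos":[0.052,0.093,0],"delta_rot":[0,0,1]},{"delta_pos":[0.052,0.093,0],"delta_rot":[0,0,1]},{"delta_pos":[0.052,0.093,0],"delta_rot":[0,0,1]}]'
python3 -m pendant '[{"delta_pos":[0.052,0.093,0],"delta_rot":[0,0,1]},{"delta_pos":[0.052,0.093,0],"delta_rot":[0,0,1]},{"delta_pos":[0.052,0.093,0],"delta_rot":[0,0,1]},{"delta_pos":[0.052,0.093,0],"delta_rot":[0,0,1]},{"delta_pos":[0.052,0.093,0],"delta_rot":[0,0,1]},{"delta_pos":[0.052,0.093,0],"delta_rot":[0,0,1]},{"delta_pos":[0.052,0.093,0],"delta_rot":[0,0,1]},{"delta_pos":[0.052,0.093,0],"delta_rot":[0,0,1]}]'
python3 -c "
from g import *
to('rl',1.45,.069)"
```

```text
time_s: 17.25
eef_pos: [0.5505, 0.0223, 0.0671]
ee_rot: [0.245, 0.969, -0.002, -0.002]
contact_force: [-0.5, -2.9, -1.6]
grip_width: -0.0
grip_force: 1.4
time_s: 18.25
eef_pos: [0.5595, 0.0547, 0.0664]
ee_rot: [0.603, 0.798, -0.003, -0.002]
contact_force: [-4.1, -0.0, -2.9]
grip_width: 0.001
grip_force: 1.7
rl 1.45 target [0.564  0.0553] tool shift/40mm [-0.02  0.11 -0.06] yaw now 15.8 turn z /0.1rad -0.05 tilt -1.0
```

```bash
python3 -m pendant '[{"delta_pos":[0.052,0.093,-0.02],"delta_rot":[0,0,1]},{"delta_pos":[0.052,0.093,-0.02],"delta_rot":[0,0,1]},{"delta_pos":[0.052,0.093,-0.02],"delta_rot":[0,0,1]},{"delta_pos":[0.052,0.093,0],"delta_rot":[0,0,1]},{"delta_pos":[0.052,0.093,0],"delta_rot":[0,0,1]},{"delta_pos":[0.052,0.093,0],"delta_rot":[0,0,1]},{"delta_pos":[0.052,0.093,0],"delta_rot":[0,0,1]},{"delta_pos":[0.052,0.093,0],"delta_rot":[0,0,1]}]'
python3 -m pendant '[{"delta_pos":[0.052,0.093,0],"delta_rot":[0,0,1]},{"delta_pos":[0.052,0.093,0],"delta_rot":[0,0,1]},{"delta_pos":[0.052,0.093,0],"delta_rot":[0,0,1]},{"delta_pos":[0.052,0.093,0],"delta_rot":[0,0,1]},{"delta_pos":[0.052,0.093,0],"delta_rot":[0,0,1]},{"delta_pos":[0.052,0.093,0],"delta_rot":[0,0,1]},{"delta_pos":[0.052,0.093,0],"delta_rot":[0,0,1]},{"delta_pos":[0.052,0.093,0],"delta_rot":[0,0,1]}]'
python3 -m pendant '[{"delta_pos":[0.052,0.093,0],"delta_rot":[0,0,0.9]},{"delta_pos":[0,0.05,0],"delta_rot":[0,0,0]},{"delta_pos":[0,0.05,0],"delta_rot":[0,0,0]},{"delta_pos":[0,0.03,0],"delta_rot":[0,0,0]},{"delta_pos":[0,0.03,0],"delta_rot":[0,0,0]},{"delta_pos":[0,0.03,0],"delta_rot":[0,0,0]},{"delta_pos":[0,0,0],"delta_rot":[0,0,0]},{"delta_pos":[0,0,0],"delta_rot":[0,0,0]}]'
python3 -c "
from g import *
to('rl',3.1416,.069)"
```

```text
time_s: 19.25
eef_pos: [0.59, 0.0705, 0.0689]
ee_rot: [0.866, 0.5, -0.003, -0.001]
contact_force: [-3.2, 2.6, -3.5]
grip_width: 0.001
grip_force: 1.8
time_s: 20.25
eef_pos: [0.6224, 0.0595, 0.0693]
ee_rot: [0.992, 0.124, -0.002, -0.001]
contact_force: [0.1, 2.9, -2.1]
grip_width: -0.0
grip_force: 1.8
time_s: 21.25
eef_pos: [0.6264, 0.0521, 0.0703]
ee_rot: [0.997, 0.083, -0.001, -0.003]
contact_force: [-1.4, 11.3, -4.5]
grip_width: 0.001
grip_force: 5.7
rl 3.1416 target [0.6275 0.0548] tool shift/40mm [ 0.04 -0.06  0.03] yaw now -80.5 turn z /0.1rad 0.06 tilt -1.0
```

rl has stopped too (11 N). Next pair: rr first, then fl.

```bash
python3 -m pendant '[{"delta_pos":[0,-0.4,0],"delta_rot":[0,0,0]},{"delta_pos":[0,0,-1],"delta_rot":[0,0,0]},{"delta_pos":[0,0,0],"delta_rot":[0,0,0]},{"delta_pos":[0,0,0],"delta_rot":[0,0,-1]},{"delta_pos":[0,0,0],"delta_rot":[0,0,-1]},{"delta_pos":[0,0,0],"delta_rot":[0,0,-1]},{"delta_pos":[0,0,0],"delta_rot":[0,0,-1]},{"delta_pos":[0,0,0],"delta_rot":[0,0,-1]}]'
python3 -c "
from g import *
to('rr',0.0,.069)"
```

```text
time_s: 22.25
eef_pos: [0.6253, 0.0615, 0.111]
ee_rot: [0.945, 0.326, -0.0, 0.001]
contact_force: [0.3, -0.1, 0.3]
grip_width: -0.0
grip_force: 0.0
rr 0.0 target [ 0.6409 -0.0281] tool shift/40mm [-1.07  2.    1.05] yaw now -51.9 turn z /0.1rad -26.37 tilt -1.0
```

```bash
python3 -m pendant '[{"delta_pos":[-0.36,0.67,0],"delta_rot":[0,0,0]},{"delta_pos":[-0.36,0.67,0],"delta_rot":[0,0,0]},{"delta_pos":[-0.36,0.67,0],"delta_rot":[0,0,0]},{"delta_pos":[0,0,0],"delta_rot":[0,0,-1]},{"delta_pos":[0,0,0],"delta_rot":[0,0,-1]},{"delta_pos":[0,0,0],"delta_rot":[0,0,-1]},{"delta_pos":[0,0,0],"delta_rot":[0,0,-1]},{"delta_pos":[0,0,0],"delta_rot":[0,0,-1]}]'
python3 -m pendant '[{"delta_pos":[0,0,0],"delta_rot":[0,0,-1]},{"delta_pos":[0,0,0],"delta_rot":[0,0,-1]},{"delta_pos":[0,0,0],"delta_rot":[0,0,-1]},{"delta_pos":[0,0,0],"delta_rot":[0,0,-1]},{"delta_pos":[0,0,0],"delta_rot":[0,0,-1]},{"delta_pos":[0,0,0],"delta_rot":[0,0,-1]},{"delta_pos":[0,0,0],"delta_rot":[0,0,-1]},{"delta_pos":[0,0,0],"delta_rot":[0,0,-1]}]'
python3 -m pendant '[{"delta_pos":[0,0,0],"delta_rot":[0,0,-1]},{"delta_pos":[0,0,0],"delta_rot":[0,0,-1]},{"delta_pos":[0,0,0],"delta_rot":[0,0,-1]},{"delta_pos":[0,0,0],"delta_rot":[0,0,-1]},{"delta_pos":[0,0,0],"delta_rot":[0,0,-1]},{"delta_pos":[0,0,0],"delta_rot":[0,0,-1]},{"delta_pos":[0,0,0],"delta_rot":[0,0,-1]},{"delta_pos":[0,0,0],"delta_rot":[0,0,-1]}]'
python3 -m pendant '[{"delta_pos":[0,0,0],"delta_rot":[0,0,-1]},{"delta_pos":[0,0,0],"delta_rot":[0,0,-1]},{"delta_pos":[0,0,0],"delta_rot":[0,0,-1]},{"delta_pos":[0,0,0],"delta_rot":[0,0,-1]},{"delta_pos":[0,0,0],"delta_rot":[0,0,-1]},{"delta_pos":[0,0,0.2],"delta_rot":[0,0,-0.4]},{"delta_pos":[0,0,0.2],"delta_rot":[0,0,0]},{"delta_pos":[0,0,0],"delta_rot":[0,0,0]}]'
python3 -c "
from g import *
to('rr',0.0,.069)"
```

```text
time_s: 23.25
eef_pos: [0.6405, -0.0284, 0.111]
ee_rot: [0.835, 0.55, -0.001, 0.0]
contact_force: [-0.0, -0.3, -1.1]
grip_width: -0.005
grip_force: 0.0
time_s: 24.25
eef_pos: [0.6405, -0.0284, 0.1109]
ee_rot: [0.555, 0.832, -0.001, 0.0]
contact_force: [-0.9, 0.1, -0.0]
grip_width: 0.002
grip_force: 0.0
time_s: 25.25
eef_pos: [0.6405, -0.0284, 0.1108]
ee_rot: [0.188, 0.982, -0.001, -0.0]
contact_force: [-1.2, -0.4, 1.4]
grip_width: -0.001
grip_force: 0.0
time_s: 26.25
eef_pos: [0.64, -0.0275, 0.0943]
ee_rot: [-0.08, 0.997, -0.0, -0.001]
contact_force: [1.2, 0.3, -0.1]
grip_width: 0.001
grip_force: 0.0
rr 0.0 target [ 0.6409 -0.0281] tool shift/40mm [-0.02 -0.02  0.63] yaw now 99.1 turn z /0.1rad -0.01 tilt -1.0
```

```bash
python3 -m pendant '[{"delta_pos":[-0.02,-0.02,0.63],"delta_rot":[0,0,0]},{"delta_pos":[-0.052,-0.093,0],"delta_rot":[0,0,1]},{"delta_pos":[-0.052,-0.093,0],"delta_rot":[0,0,1]},{"delta_pos":[-0.052,-0.093,0],"delta_rot":[0,0,1]},{"delta_pos":[-0.052,-0.093,0],"delta_rot":[0,0,1]},{"delta_pos":[-0.052,-0.093,0],"delta_rot":[0,0,1]},{"delta_pos":[-0.052,-0.093,0],"delta_rot":[0,0,1]},{"delta_pos":[-0.052,-0.093,0],"delta_rot":[0,0,1]}]'
python3 -m pendant '[{"delta_pos":[-0.052,-0.093,0],"delta_rot":[0,0,1]},{"delta_pos":[-0.052,-0.093,0],"delta_rot":[0,0,1]},{"delta_pos":[-0.052,-0.093,0],"delta_rot":[0,0,1]},{"delta_pos":[-0.052,-0.093,0],"delta_rot":[0,0,1]},{"delta_pos":[-0.052,-0.093,0],"delta_rot":[0,0,1]},{"delta_pos":[-0.052,-0.093,0],"delta_rot":[0,0,1]},{"delta_pos":[-0.052,-0.093,0],"delta_rot":[0,0,1]},{"delta_pos":[-0.052,-0.093,0],"delta_rot":[0,0,1]}]'
python3 -c "
from g import *
to('rr',1.5,.069)"
```

```text
time_s: 27.25
eef_pos: [0.652, -0.0537, 0.0688]
ee_rot: [0.268, 0.963, 0.001, -0.001]
contact_force: [0.4, 2.8, -2.6]
grip_width: -0.001
grip_force: 1.4
time_s: 28.25
eef_pos: [0.6405, -0.0855, 0.0692]
ee_rot: [0.622, 0.783, 0.001, 0.0]
contact_force: [2.4, 1.3, -3.2]
grip_width: 0.002
grip_force: 1.5
rr 1.5 target [ 0.6391 -0.0859] tool shift/40mm [-0.   -0.04  0.  ] yaw now 13.1 turn z /0.1rad -0.03 tilt -1.0
```

```bash
python3 -m pendant '[{"delta_pos":[-0.052,-0.093,0],"delta_rot":[0,0,1]},{"delta_pos":[-0.052,-0.093,0],"delta_rot":[0,0,1]},{"delta_pos":[-0.052,-0.093,0],"delta_rot":[0,0,1]},{"delta_pos":[-0.052,-0.093,0],"delta_rot":[0,0,1]},{"delta_pos":[-0.052,-0.093,0],"delta_rot":[0,0,1]},{"delta_pos":[-0.052,-0.093,0],"delta_rot":[0,0,1]},{"delta_pos":[-0.052,-0.093,0],"delta_rot":[0,0,1]},{"delta_pos":[-0.052,-0.093,0],"delta_rot":[0,0,1]}]'
python3 -m pendant '[{"delta_pos":[-0.052,-0.093,0],"delta_rot":[0,0,1]},{"delta_pos":[-0.052,-0.093,0],"delta_rot":[0,0,1]},{"delta_pos":[-0.052,-0.093,0],"delta_rot":[0,0,1]},{"delta_pos":[-0.052,-0.093,0],"delta_rot":[0,0,1]},{"delta_pos":[-0.052,-0.093,0],"delta_rot":[0,0,1]},{"delta_pos":[-0.052,-0.093,0],"delta_rot":[0,0,1]},{"delta_pos":[-0.052,-0.093,0],"delta_rot":[0,0,1]},{"delta_pos":[-0.052,-0.093,0],"delta_rot":[0,0,1]}]'
python3 -m pendant '[{"delta_pos":[-0.02,-0.04,0],"delta_rot":[0,0,0.4]},{"delta_pos":[0,-0.05,0],"delta_rot":[0,0,0]},{"delta_pos":[0,-0.05,0],"delta_rot":[0,0,0]},{"delta_pos":[0,-0.03,0],"delta_rot":[0,0,0]},{"delta_pos":[0,-0.03,0],"delta_rot":[0,0,0]},{"delta_pos":[0,-0.03,0],"delta_rot":[0,0,0]},{"delta_pos":[0,0,0],"delta_rot":[0,0,0]},{"delta_pos":[0,0,0],"delta_rot":[0,0,0]}]'
python3 -c "
from g import *
to('rr',3.1416,.069)"
```

```text
time_s: 29.25
eef_pos: [0.6097, -0.0995, 0.0693]
ee_rot: [0.878, 0.478, 0.0, 0.001]
contact_force: [3.1, -0.8, -0.7]
grip_width: 0.001
grip_force: 1.5
time_s: 30.25
eef_pos: [0.5781, -0.0871, 0.0692]
ee_rot: [0.995, 0.098, -0.001, 0.001]
contact_force: [0.7, -2.5, -2.2]
grip_width: 0.001
grip_force: 1.5
time_s: 31.25
eef_pos: [0.5761, -0.081, 0.07]
ee_rot: [0.997, 0.08, -0.0, 0.002]
contact_force: [0.0, -11.2, -4.0]
grip_width: -0.001
grip_force: 5.6
rr 3.1416 target [ 0.577 -0.084] tool shift/40mm [0.01 0.08 0.03] yaw now -80.9 turn z /0.1rad -0.0 tilt -1.0
```

rr is at its stop (11 N). Now fl.

```bash
python3 -m pendant '[{"delta_pos":[0,0.4,0],"delta_rot":[0,0,0]},{"delta_pos":[0,0,-1],"delta_rot":[0,0,0]},{"delta_pos":[0,0,0],"delta_rot":[0,0,0]},{"delta_pos":[0,0,0],"delta_rot":[0,0,-1]},{"delta_pos":[0,0,0],"delta_rot":[0,0,-1]},{"delta_pos":[0,0,0],"delta_rot":[0,0,-1]},{"delta_pos":[0,0,0],"delta_rot":[0,0,-1]},{"delta_pos":[0,0,0],"delta_rot":[0,0,-1]}]'
python3 -c "
from g import *
to('fl',0.0,.069)"
```

```text
time_s: 32.25
eef_pos: [0.5793, -0.0912, 0.1102]
ee_rot: [0.945, 0.327, 0.0, -0.001]
contact_force: [-0.1, -0.1, -0.2]
grip_width: 0.001
grip_force: 0.0
fl 0.0 target [ 0.4491 -0.0195] tool shift/40mm [-1.45 -3.42  1.03] yaw now -51.8 turn z /0.1rad -26.35 tilt -1.0
```

```bash
python3 -m pendant '[{"delta_pos":[-0.36,-0.85,0],"delta_rot":[0,0,0]},{"delta_pos":[-0.36,-0.85,0],"delta_rot":[0,0,0]},{"delta_pos":[-0.36,-0.85,0],"delta_rot":[0,0,0]},{"delta_pos":[-0.36,-0.85,0],"delta_rot":[0,0,0]},{"delta_pos":[0,0,0],"delta_rot":[0,0,-1]},{"delta_pos":[0,0,0],"delta_rot":[0,0,-1]},{"delta_pos":[0,0,0],"delta_rot":[0,0,-1]},{"delta_pos":[0,0,0],"delta_rot":[0,0,-1]}]'
python3 -m pendant '[{"delta_pos":[0,0,0],"delta_rot":[0,0,-1]},{"delta_pos":[0,0,0],"delta_rot":[0,0,-1]},{"delta_pos":[0,0,0],"delta_rot":[0,0,-1]},{"delta_pos":[0,0,0],"delta_rot":[0,0,-1]},{"delta_pos":[0,0,0],"delta_rot":[0,0,-1]},{"delta_pos":[0,0,0],"delta_rot":[0,0,-1]},{"delta_pos":[0,0,0],"delta_rot":[0,0,-1]},{"delta_pos":[0,0,0],"delta_rot":[0,0,-1]}]'
python3 -m pendant '[{"delta_pos":[0,0,0],"delta_rot":[0,0,-1]},{"delta_pos":[0,0,0],"delta_rot":[0,0,-1]},{"delta_pos":[0,0,0],"delta_rot":[0,0,-1]},{"delta_pos":[0,0,0],"delta_rot":[0,0,-1]},{"delta_pos":[0,0,0],"delta_rot":[0,0,-1]},{"delta_pos":[0,0,0],"delta_rot":[0,0,-1]},{"delta_pos":[0,0,0],"delta_rot":[0,0,-1]},{"delta_pos":[0,0,0],"delta_rot":[0,0,-1]}]'
python3 -m pendant '[{"delta_pos":[0,0,0],"delta_rot":[0,0,-1]},{"delta_pos":[0,0,0],"delta_rot":[0,0,-1]},{"delta_pos":[0,0,0],"delta_rot":[0,0,-1]},{"delta_pos":[0,0,0],"delta_rot":[0,0,-1]},{"delta_pos":[0,0,0],"delta_rot":[0,0,-1]},{"delta_pos":[0,0,0],"delta_rot":[0,0,-1]},{"delta_pos":[0,0,0.4],"delta_rot":[0,0,-0.3]},{"delta_pos":[0,0,0],"delta_rot":[0,0,0]}]'
python3 -c "
from g import *
to('fl',0.0,.069)"
```

```text
time_s: 33.25
eef_pos: [0.4502, -0.0194, 0.1104]
ee_rot: [0.861, 0.508, 0.0, -0.0]
contact_force: [-0.4, 0.3, 0.3]
grip_width: -0.004
grip_force: 0.0
time_s: 34.25
eef_pos: [0.4502, -0.0195, 0.1104]
ee_rot: [0.595, 0.804, 0.001, -0.0]
contact_force: [1.0, -1.0, 0.7]
grip_width: -0.001
grip_force: 0.0
time_s: 35.25
eef_pos: [0.4503, -0.0195, 0.1105]
ee_rot: [0.235, 0.972, 0.001, 0.0]
contact_force: [-1.4, 0.1, -0.6]
grip_width: 0.0
grip_force: 0.0
time_s: 36.25
eef_pos: [0.4494, -0.0197, 0.0938]
ee_rot: [-0.075, 0.997, 0.001, -0.001]
contact_force: [-1.5, 0.3, -0.4]
grip_width: -0.0
grip_force: 0.0
fl 0.0 target [ 0.4491 -0.0195] tool shift/40mm [0.01 0.   0.62] yaw now 98.6 turn z /0.1rad -0.09 tilt -1.0
```

```bash
python3 -m pendant '[{"delta_pos":[0,0,0.6],"delta_rot":[0,0,0]},{"delta_pos":[0.052,0.093,0],"delta_rot":[0,0,1]},{"delta_pos":[0.052,0.093,0],"delta_rot":[0,0,1]},{"delta_pos":[0.052,0.093,0],"delta_rot":[0,0,1]},{"delta_pos":[0.052,0.093,0],"delta_rot":[0,0,1]},{"delta_pos":[0.052,0.093,0],"delta_rot":[0,0,1]},{"delta_pos":[0.052,0.093,0],"delta_rot":[0,0,1]},{"delta_pos":[0.052,0.093,0],"delta_rot":[0,0,1]}]'
python3 -m pendant '[{"delta_pos":[0.052,0.093,0],"delta_rot":[0,0,1]},{"delta_pos":[0.052,0.093,0],"delta_rot":[0,0,1]},{"delta_pos":[0.052,0.093,0],"delta_rot":[0,0,1]},{"delta_pos":[0.052,0.093,0],"delta_rot":[0,0,1]},{"delta_pos":[0.052,0.093,0],"delta_rot":[0,0,1]},{"delta_pos":[0.052,0.093,0],"delta_rot":[0,0,1]},{"delta_pos":[0.052,0.093,0],"delta_rot":[0,0,1]},{"delta_pos":[0.052,0.093,0],"delta_rot":[0,0,1]}]'
python3 -c "
from g import *
to('fl',1.5,.069)"
```

```text
time_s: 37.25
eef_pos: [0.4394, 0.0066, 0.0706]
ee_rot: [0.273, 0.962, -0.0, -0.0]
contact_force: [-1.0, -2.5, -1.7]
grip_width: -0.003
grip_force: 1.4
time_s: 38.25
eef_pos: [0.4508, 0.0378, 0.0702]
ee_rot: [0.626, 0.78, -0.001, -0.001]
contact_force: [-3.1, -0.6, -2.2]
grip_width: 0.002
grip_force: 1.4
fl 1.5 target [0.4509 0.0383] tool shift/40mm [0.01 0.01 0.03] yaw now 12.5 turn z /0.1rad -0.13 tilt -1.0
```

```bash
python3 -m pendant '[{"delta_pos":[0.052,0.093,0],"delta_rot":[0,0,1]},{"delta_pos":[0.052,0.093,0],"delta_rot":[0,0,1]},{"delta_pos":[0.052,0.093,0],"delta_rot":[0,0,1]},{"delta_pos":[0.052,0.093,0],"delta_rot":[0,0,1]},{"delta_pos":[0.052,0.093,0],"delta_rot":[0,0,1]},{"delta_pos":[0.052,0.093,0],"delta_rot":[0,0,1]},{"delta_pos":[0.052,0.093,0],"delta_rot":[0,0,1]},{"delta_pos":[0.052,0.093,0],"delta_rot":[0,0,1]}]'
python3 -m pendant '[{"delta_pos":[0.052,0.093,0],"delta_rot":[0,0,1]},{"delta_pos":[0.052,0.093,0],"delta_rot":[0,0,1]},{"delta_pos":[0.052,0.093,0],"delta_rot":[0,0,1]},{"delta_pos":[0.052,0.093,0],"delta_rot":[0,0,1]},{"delta_pos":[0.052,0.093,0],"delta_rot":[0,0,1]},{"delta_pos":[0.052,0.093,0],"delta_rot":[0,0,1]},{"delta_pos":[0.052,0.093,0],"delta_rot":[0,0,1]},{"delta_pos":[0.052,0.093,0],"delta_rot":[0,0,1]}]'
python3 -m pendant '[{"delta_pos":[0.02,0.04,0],"delta_rot":[0,0,0.3]},{"delta_pos":[0,0.05,0],"delta_rot":[0,0,0]},{"delta_pos":[0,0.05,0],"delta_rot":[0,0,0]},{"delta_pos":[0,0.03,0],"delta_rot":[0,0,0]},{"delta_pos":[0,0.03,0],"delta_rot":[0,0,0]},{"delta_pos":[0,0.03,0],"delta_rot":[0,0,0]},{"delta_pos":[0,0,0],"delta_rot":[0,0,0]},{"delta_pos":[0,0,0],"delta_rot":[0,0,0]}]'
python3 -c "
from g import *
to('fl',3.1416,.069)"
```

```text
time_s: 39.25
eef_pos: [0.4816, 0.051, 0.0701]
ee_rot: [0.88, 0.475, -0.001, -0.001]
contact_force: [-2.8, 1.0, -2.4]
grip_width: 0.002
grip_force: 1.4
time_s: 40.25
eef_pos: [0.5127, 0.0385, 0.0704]
ee_rot: [0.996, 0.095, -0.001, -0.001]
contact_force: [-1.6, 2.6, -1.5]
grip_width: -0.0
grip_force: 1.4
time_s: 41.25
eef_pos: [0.5149, 0.0334, 0.0705]
ee_rot: [0.997, 0.083, -0.001, -0.003]
contact_force: [-3.5, 14.8, -1.0]
grip_width: -0.001
grip_force: 7.6
fl 3.1416 target [0.513  0.0364] tool shift/40mm [-0.03 -0.08  0.04] yaw now -80.4 turn z /0.1rad 0.07 tilt -1.0
```

All four are at their stops. I'll retreat and check from above.

```bash
python3 -m pendant '[{"delta_pos":[0,-0.4,0],"delta_rot":[0,0,0]},{"delta_pos":[0,0,-1],"delta_rot":[0,0,0]},{"delta_pos":[0,0,-1],"delta_rot":[0,0,0]},{"delta_pos":[0,0,-1],"delta_rot":[0,0,0]},{"delta_pos":[0,0,-1],"delta_rot":[0,0,0]},{"delta_pos":[-0.8,0.6,0],"delta_rot":[0,0,0]},{"delta_pos":[-0.8,0.6,0],"delta_rot":[0,0,0]},{"delta_pos":[-0.8,0.6,0],"delta_rot":[0,0,0]}]'
python3 - <<'E'
from g import *
from h import *
f=bot.grab_frame("wrist");cv2.imwrite("pics/wrist3.png",f["color"][:,:,::-1])
P=cloud(f);o,b=masks(f);k,l,s,c=cv2.connectedComponentsWithStats(o)
for i in range(1,k):
    if s[i,4]<60: continue
    q=P[l==i];t=q[q[:,2]>np.percentile(q[:,2],90)-.003];m=np.median(t,0)
    L=rot(-Y)@(m[:2]-C)
    if abs(L).max()>.14: continue
    n=("f" if (L[0]<0) else "r")+("l" if L[1]>0 else "r");d=rot(-Y)@(m[:2]-AX[n]);print(n,m.round(4),(L*1e3).round(1),"ang deg",np.degrees(np.arctan2(d[1],d[0])).round(1))
hsv=cv2.cvtColor(np.ascontiguousarray(f["color"]),cv2.COLOR_RGB2HSV)
L=(P[...,:2]-C)@rot(Y)
for sx in(-1,1):
  for sy in(-1,1):
    w=(hsv[...,1]<60)&(hsv[...,2]>150)&(abs(P[...,2]-.045)<.006)&(sx*L[...,0]>.02)&(sx*L[...,0]<.074)&(sy*L[...,1]>0)&(sy*L[...,1]<.057)
    print("cover z",sx,sy,w.sum(),np.median(P[w][:,2]).round(4))
m=(b>0)&(abs(L[...,0])<.09)&(abs(L[...,1])<.072)&(P[...,2]>.035);print("rim z",np.median(P[m][:,2]))
E
```

```text
time_s: 42.25
eef_pos: [0.4297, -0.0446, 0.231]
ee_rot: [0.997, 0.081, 0.001, 0.0]
contact_force: [0.3, -0.0, -0.4]
grip_width: -0.007
grip_force: 0.0
rr [ 0.5726 -0.0642  0.0856] [ 20.8 -44.2] ang deg -176.6
fr [ 0.4575 -0.0816  0.0856] [-95.6 -43.2] ang deg -178.2
cover z -1 -1 3096 0.0421
cover z -1 1 2549 0.0421
cover z 1 -1 814 0.0421
cover z 1 1 1370 0.0421
rim z 0.04195583399804908
```

View pics/wrist3.png

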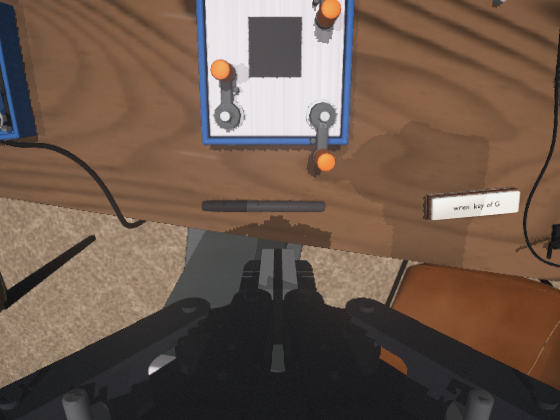

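The view shows fr (326,162) pointing to the front and rr (331,10) and fl (220,69) turned over. The cover is at 42.1 mm in all four quadrants, flush with the rim at 42.0 mm. One quick number check for fl and rl.

Run:
```python
from g import *
from h import *
f=bot.grab_frame("wrist");L=rot(-Y)@(ray(f,[[220,69]],.0855)[0,:2]-C);print("fl",L*1e3)
for n in("scene","side"):
    f=bot.grab_frame(n);P=cloud(f);o,_=masks(f);k,l,s,c=cv2.connectedComponentsWithStats(o)
    for i in range(1,k):
        q=P[l==i];t=q[q[:,2]>np.percentile(q[:,2],80)];m=np.median(t,0);L=rot(-Y)@(m[:2]-C)
        if s[i,4]>6 and abs(L[0])<.12 and abs(L[1])<.08: print(n,(L*1e3).round(1),m[2].round(4))
```

```text
fl [-26.90347903  37.78280768]
scene [90.1 42.4] 0.0873
scene [-28.2  41.3] 0.0873
scene [ 18.2 -41.7] 0.0872
side [92.4 34.4] 0.0864
side [-23.6  34.2] 0.0842
side [ 19.9 -47.6] 0.0831
side [-95.1 -49.6] 0.0871
  return _methods._mean(a, axis=axis, dtype=dtype,
  ret = um.true_divide(
```

```bash
python3 -c "
from rig import bot
print(bot.job_done())"
```

```text
the job is handed in; nothing more can be done
None
```

I turned all four lever nuts of the larger blue box to their stops in cross order (fr, rl, rr, fl). The cover measures flush with the rim (42.1 mm against 42.0 mm), the robot touched only the knobs, and I handed the job in at about 42 s.

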